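Park the long roller at the top of its gutter

ROBOT

A 6-joint arm with a two-finger parallel gripper is mounted at the origin on the work surface. World frame = base frame: x ahead of the robot, y to its left, z up, the work surface at z = 0. Lengths are in mm, angles in rad, forces in N, time in s.
With the tool pointing down it reaches from about 325 to 875 mm from the base axis. Payload 4.4 kg.
Tool frame: the origin (TCP) lies on the centre line of the jaws, within the pads' length; the fingertips stand ahead of it and the grasp point (between the pads) lies 6 mm ahead of it (ctrl.tcp_to_tips is the z of the fingertips in the tool frame, in mm); z points along the fingers, y is the direction in which the jaws open and shut (so a half turn about z gives the same grasp; the last joint's range is limited). The gripper opens to 85 mm and grips with 20 to 120 N. Pads are 22 mm wide; open, the fingers measure 114 mm over their backs; the gripper's body (76 mm by 85 mm) begins 54 mm behind the grasp point. The pads swing forward as they close: fully open they stand 13 mm farther back than shut.
Start: joints at [1.012, 0.207, 1.542, -0, 1.393, -0.15], TCP at [228.577, 527.617, 256.282] pointing down, gripper open.
Joint ranges: [-2.73, 2.73], [-0.86, 2.22], [0.23, 2.46], [-1.11, 4.25], [0.08, 2.63], [-2.82, 2.82]. Speed limits (rad/s): [2.79, 2.79, 3.14, 3.14, 3.14, 3.14].

INTERFACE

Orientations are given as a 3x3 rotation matrix whose columns are the frame's x, y, z axes.
In Python, from plant import ctrl, sensors, optics gives the robot as it stands. Calls block until the motion is done:
- ctrl.move_ptp(position, orientation): joint-space move of the TCP to a pose.
- ctrl.move_l(position, rot=None, vel=150, threshold=None): straight line of the TCP; rot=None keeps the orientation; vel is the mean speed in mm/s. With threshold (N) it stops when the force on the tool has changed by that much, and returns True; else False.
- ctrl.set_joints(angles): joint-space move.
- ctrl.gripper_to(opening, force=None): finger opening in mm; force is the grip in N (None keeps the last); returns when the fingers have stopped.
- ctrl.hold(seconds).
- ctrl.solve_ik(position, orientation): joint angles nearest the present ones, or None.
- sensors.read_state(): the state.
- optics.grab_frame(name): name is "scene" or "top"; returns (picture, depth): 400x640x3 uint8, red, green, blue; 400x640 float32, mm along the optical axis (not along the pixel's ray), 0 where there is no reading.
- optics.camera_params(name): a dict with "mtx" (3x3 intrinsics, pixels), "R" (3x3) and "t" (3): a world point X has camera coordinates R X + t. Camera axes: x right, y down, z forward; pixel columns grow to the right and rows downward; lengths in mm; the calibration is good to about 2 mm. A picture is of the moment at which its call begins. camera_params takes no time and is no camera call.
A pose or a line that the arm cannot do raises ctrl.MotionError and nothing moves.
- ctrl.finish_job(): hands the job in, once; it reports no verdict.
The state is a dict: "t": time; "q": joint angles; "qvel": joint speeds; "tau": joint torques, N m; "eef_pos": TCP position; "eef_rot": TCP orientation; "force": force on the tool from outside, world axes, zero at the start; "wrist_torque": the same for the moment, N m; "grip_width": finger opening in mm.
Only numpy, scipy, OpenCV 4.12 (cv2) and the standard library are available. Lean on these libraries where they do the work, as an engineer would, in place of code of your own. Each camera call takes 0.05 s, during which the arm holds its last target.

TASK

Push the long steel roller up its gutter with a fingertip, over the crest, until it lies at rest against the upper stop and does not roll back. Push it steadily - do not flick, grasp or lift it - and leave the short roller and everything else on the table where it is.

Things in the scene. Friction and masses are not known exactly. Their poses are not given: they have to be found in the camera images.
- rack: Fixed plywood rack, 270 x 180 mm, with two parallel gutters side by side. Origin: on the table surface under its middle; x = uphill along the gutters, y = left looking uphill, z = up. Gutter centre lines at y = +43 and -43 mm; each is 78 mm wide inside, its side walls 8 mm thick and 14 mm above its floor. The table is clear for 60 mm behind its low end (x -130 mm).
- ramp: The rack's climbing floor, 8 degrees. Origin: floor at the low end, midway between the gutters (rack x -110, height 30 mm); x = up the slope, z = square to it. A roller on it has its centre at z = 25 mm. Behind the origin a cross lip 10 mm thick, 12 mm high. The floor ends at a crest at rack x 53, height 53 mm; short of the crest a roller rolls back down to the lip.
- long_roller_mid (a point): Centre of the long roller: solid steel cylinder, 50 mm diameter, 70 mm long (about 0.35 to 0.7 kg), lying across one of the two gutters (either one) and free to roll; a darker core shows on its flat ends. At the start it rests against the lip at the low end, its centre at rack x = -92 mm, 58 mm above the table. The frame's y is the roller's axis; x and z turn with it as it rolls.
- short_roller_mid (a point): Centre of the short roller: same steel, 50 mm diameter, only 42 mm long, resting against the lip in the other gutter. Stays where it is.
- seat_left (a point): Where a roller's centre lies when it is home against the upper stop in the left (+y) gutter: rack x = 98 mm, 72 mm above the table. It lies in a short dip: past the crest the floor falls at 8 degrees to the upper stop, a cross board with its face at rack x 123 mm, its top 83 mm above the table. Once over the crest a roller rolls into the dip and stays.
- seat_right (a point): The same in the right (-y) gutter.
- weight_a: Bystander: steel block weight 90 x 45 x 35 mm, beside the rack. Origin at its underside.
- weight_b: Bystander: steel block weight 90 x 45 x 35 mm, nearer the robot on its right. Origin at its underside.
- jar: Bystander: small closed glass jar with a brass lid, 52 mm across, 55 mm high. Origin at its underside.
- cup: Bystander: small open plastic cup, 40 mm across, 45 mm high. Origin at its underside.
- brush: Bystander: wooden-handled brush lying on the table on the left. Origin at its underside.
- spatula: Bystander: spatula lying on the table on the right. Origin at its underside.
- long_roller: The long roller as a body; its origin is the same centre point.
There are look-alikes about, which are no part of the job. What is shaped like the long_roller but red is not meant.

How it is judged:
By the outcome, as a careful person would: the job done as asked, in the order asked, and still so for the second after the job is handed in, with the robot touching nothing.
It also fails if it takes over 38 s, if anything falls off the work surface, if the arm or the gripper's body presses on something with over 40 N, if the wrist force passes 120 N, or if a joint passes its speed limit or range.

## Working session

There is one attempt and no reset: what is moved stays moved. The work goes in short steps, each a Python script; the robot and the scene stay as the last script left them, time stands still between calls to the robot, and variables do not carry over. Pictures are saved under pics/ and viewed, and the job is handed in when it is done.

```bash
mkdir -p pics; ls; python3 - <<'E'
from plant import ctrl,sensors,optics
import cv2,numpy as np
for n in("scene","top"):
    p,d=optics.grab_frame(n); cv2.imwrite(f"pics/{n}0.png",p[:,:,::-1]); np.savez(f"{n}0.npz",p=p,d=d)
    print(n,optics.camera_params(n))
print(sensors.read_state(),ctrl.tcp_to_tips)
E
```

```text
pics
scene {'mtx': array([[503.70403825,   0.        , 321.77522835],
       [  0.        , 503.70403825, 198.28869407],
       [  0.        ,   0.        ,   1.        ]]), 'R': array([[-0.53923033,  0.84199748,  0.0164588 ],
       [ 0.48205731,  0.32462541, -0.81378074],
       [-0.69054428, -0.43088117, -0.58093891]]), 't': array([ 285.75776619, -195.28841755, 1807.85330078])}
top {'mtx': array([[478.79299206,   0.        , 313.31629431],
       [  0.        , 478.79299206, 205.77854561],
       [  0.        ,   0.        ,   1.        ]]), 'R': array([[ 0.00822323, -0.9999604 ,  0.00340198],
       [-0.99021645, -0.00861692, -0.13927356],
       [ 0.13929736, -0.00222342, -0.9902481 ]]), 't': array([  10.65036766,  550.75192343, 1278.43425618])}
{'t': 0.1, 'q': array([ 1.01149550e+00,  2.07365060e-01,  1.54280003e+00,  1.06849606e-05,
        1.39348053e+00, -1.50485469e-01]), 'qvel': array([ 0.00166615, -0.00285626, -0.00356317,  0.00109876, -0.00132019,
        0.00063367]), 'tau': array([-8.43850667e-04, -3.84093583e+01, -2.92549092e+01, -1.98290222e-04,
        4.85820958e-03, -1.77841656e-05]), 'eef_pos': array([228.24311663, 527.08491093, 255.22986375]), 'eef_rot': array([[-9.17591460e-01,  3.97523214e-01, -1.09820221e-03],
       [ 3.97524604e-01,  9.17589876e-01, -1.73456198e-03],
       [ 3.18170576e-04, -2.02818166e-03, -9.99997893e-01]]), 'force': array([ 0.83183073, -1.07782078, -0.08254385]), 'wrist_torque': array([-0.00407601, -0.0415937 , -0.00461488]), 'grip_width': 85.684031315818} 25.0
```

View pics/scene0.png

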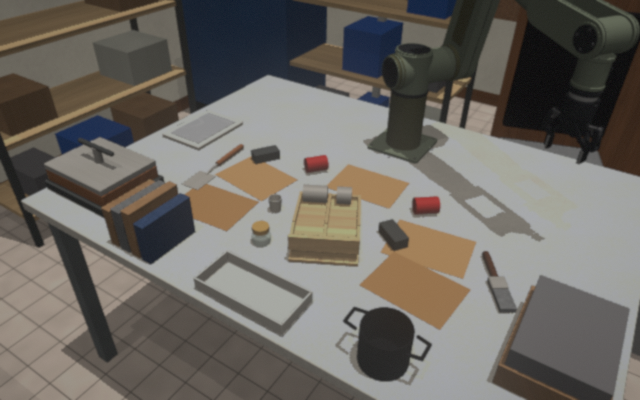

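View pics/top0.png

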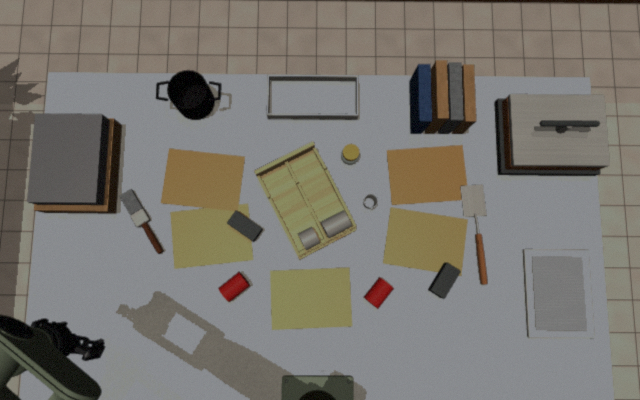

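The top view shows the rack around (305,200), its low end towards the robot. The longer grey roller is at (337,224) in the gutter on the robot's right, the short one at (308,238), and two red decoys lie off the rack. Next I'll measure the rack.

```bash
cat > h.py <<'E'
import numpy as np,cv2
from plant import ctrl,sensors,optics
def cloud(n,d):
    c=optics.camera_params(n);K=c["mtx"]
    v,u=np.mgrid[:400,:640]
    P=np.stack([(u-K[0,2])/K[0,0]*d,(v-K[1,2])/K[1,1]*d,d],-1)
    return (P-c["t"])@c["R"]   # R^T (x-t)
def proj(n,X):
    c=optics.camera_params(n);p=(np.atleast_2d(X)@c["R"].T+c["t"])@c["mtx"].T
    return p[:,:2]/p[:,2:]
E
python3 - <<'E'
from h import *
for n in("top","scene"):
    z=np.load(n+"0.npz");p,d=z["p"],z["d"];P=cloud(n,d)
    x0,y0,w,h=(230,130,150,150) if n=="top" else (260,150,140,125)
    cv2.imwrite(f"pics/{n}z.png",cv2.resize(p[y0:y0+h,x0:x0+w,::-1],None,fx=4,fy=4,interpolation=cv2.INTER_CUBIC))
    Z=P[...,2]; 
    print("table z",np.median(Z[(d>0)&(abs(Z)<15)]), "valid",(d>0).mean())
    m=((d>0)&(Z>18)&(Z<110)).astype(np.uint8)
    # region of rack
    mm=np.zeros_like(m);mm[y0:y0+h,x0:x0+w]=m[y0:y0+h,x0:x0+w]
    nl,lab,st,ce=cv2.connectedComponentsWithStats(mm)
    k=1+np.argmax(st[1:,4]);Q=P[lab==k]
    print(n,st[k],Q[:,2].min(),Q[:,2].max(),cv2.minAreaRect(Q[:,:2].astype(np.float32)))
    hsv=cv2.cvtColor(p,cv2.COLOR_RGB2HSV)
    g=((hsv[...,1]<60)&(lab==k)&(Z>45)).astype(np.uint8)
    nl,l2,s2,c2=cv2.connectedComponentsWithStats(g)
    for i in range(1,nl):
        if s2[i,4]>40:
            q=P[l2==i];print(i,s2[i],c2[i],q.mean(0),np.percentile(q[:,2],[2,98]),cv2.minAreaRect(q[:,:2].astype(np.float32)))
E
```

```text
table z 0.9655362411523944 valid 0.99611328125
top [ 254  141  103  116 6405] 18.820327843836253 90.36369037305461 ((565.8168334960938, 35.76191711425781), (264.4720153808594, 180.70277404785156), 27.916156768798828)
46 [321 210  31  28 485] [335.93814433 223.4185567 ] [498.34807964 -45.02977604  78.00615407] [63.73180046 86.27452393] ((499.3585205078125, -45.47102355957031), (48.266754150390625, 70.17346954345703), 27.12900161743164)
57 [298 227  21  23 286] [308.38811189 237.74125874] [459.65904199  27.71879855  78.50839886] [62.12811715 87.66177394] ((460.72406005859375, 27.70026397705078), (48.211856842041016, 41.19110870361328), 27.968538284301758)
table z -1.4961195184738352 valid 0.990421875
scene [ 288  185   73   72 4425] 18.006270751206042 85.73975857950262 ((567.655029296875, 38.47773742675781), (270.2622985839844, 180.1704864501953), 27.97756004333496)
1 [302 185  26  18 412] [314.51456311 192.9368932 ] [513.4808902  -36.34990888  68.36496216] [46.19937837 82.42344027] ((507.3478698730469, -40.36962890625), (43.04119110107422, 71.28562927246094), 28.26709747314453)
2 [336 187  16  17 237] [343.65822785 194.6371308 ] [474.85241775  36.86320021  68.71596677] [46.20688655 82.29069392] ((470.2362976074219, 34.25083923339844), (42.90605926513672, 40.98212432861328), 23.718175888061523)
```

```bash
sleep 1
```

```text
(no output)
```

View pics/topz.png

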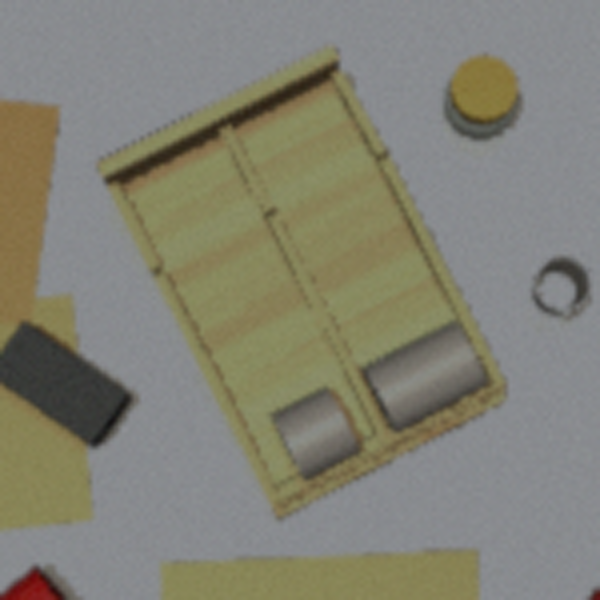

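View pics/scenez.png

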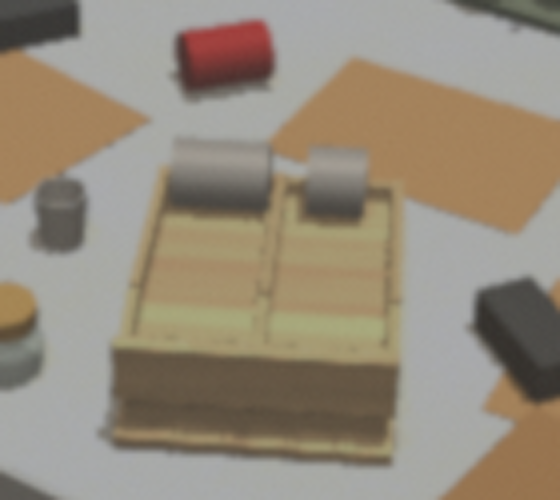

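```bash
cat >> h.py <<'E'
yaw=np.deg2rad(27.95);C=np.array([566.5,37.,0]);u=np.array([np.cos(yaw),np.sin(yaw),0]);n=np.array([-u[1],u[0],0])
def W(x,y,z): return C+x*u+y*n+np.array([0,0,z])
def rotx(s): return np.stack([s*u,np.cross([0,0,-1.],s*u),[0,0,-1.]],1)
E
python3 - <<'E'
from h import *
A=W(-155,-43,190);q0=sensors.read_state()["q"]
best=None
for s in(1,-1):
    q=ctrl.solve_ik(A,rotx(s));print(s,q)
    if q is not None and (best is None or abs(q-q0).max()<best[0]): best=(abs(q-q0).max(),s)
s=best[1];print("use",s,A)
ctrl.gripper_to(0)
ctrl.move_ptp(A,rotx(s))
tips=ctrl.tcp_to_tips
ctrl.move_l(W(-155,-43,48+tips),vel=100)
st=sensors.read_state();print(st["t"],st["eef_pos"],st["eef_rot"],st["force"],st["grip_width"],ctrl.tcp_to_tips)
for nme in("scene","top"):
    p,d=optics.grab_frame(nme);cv2.imwrite(f"pics/{nme}1.png",p[:,:,::-1])
    x0,y0,w,h=(230,130,150,150) if nme=="top" else (260,110,140,165)
    cv2.imwrite(f"pics/{nme}1z.png",cv2.resize(p[y0:y0+h,x0:x0+w,::-1],None,fx=3.5,fy=3.5,interpolation=cv2.INTER_CUBIC))
E
```

```text
1 [-3.52582802e-01  1.89693902e-02  1.89477468e+00 -4.44089210e-16
  1.22784858e+00  7.30393999e-01]
-1 [-3.52582802e-01  1.89693902e-02  1.89477468e+00 -4.44089210e-16
  1.22784858e+00 -2.41119865e+00]
use 1 [449.73381037 -73.63298314 190.        ]
4.4833 [450.40357019 -73.8600253   73.64902399] [[ 8.83341779e-01  4.68727132e-01  1.47565440e-03]
 [ 4.68728278e-01 -8.83342238e-01 -5.40258976e-04]
 [ 1.05027382e-03  1.16891427e-03 -9.99998765e-01]] [0.20173594 1.0019067  0.34159934] -0.20898305704784703 25.0
```

```bash
sleep 1
```

```text
(no output)
```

View pics/top1z.png

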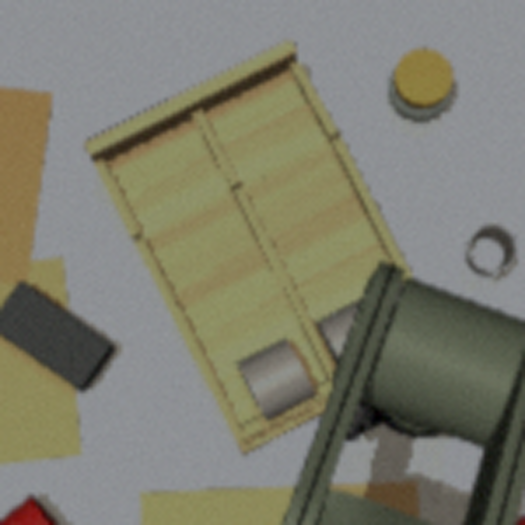

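View pics/scene1z.png

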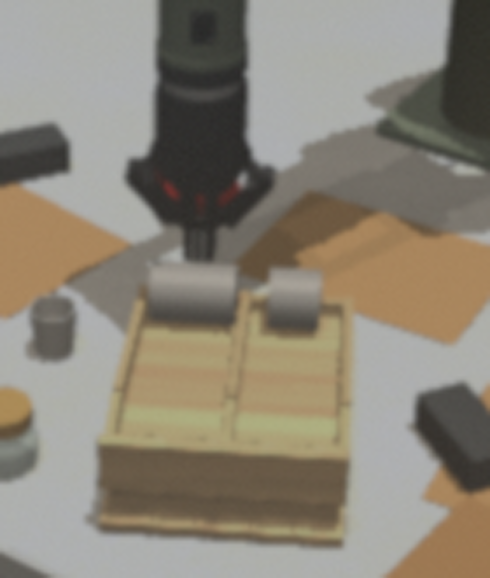

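The scene view shows the closed fingers behind the long roller at about (200,245) in the crop, with the roller centred at (194,293). They look about 2 mm off towards +y, so I'll correct that, approach slowly to contact and then push.

```bash
python3 - <<'E'
from h import *
R=rotx(1);Y=-45;T=25
def st(l):
    s=sensors.read_state();d=s["eef_pos"]-C;print(l,round(s["t"],2),"rack",(d@u).round(1),(d@n).round(1),s["eef_pos"][2].round(1),"F",s["force"].round(2))
def z(x,off=-10): # x finger centre; roller centre = x+36
    return 58+(min(x+36,52)+92)*np.tan(np.deg2rad(8))+off+T
ctrl.move_l(W(-138,Y,48+T),R,vel=60);st("pre")
print(ctrl.move_l(W(-122,Y,48+T),R,vel=12,threshold=1.5));st("contact?")
x=(sensors.read_state()["eef_pos"]-C)@u
print(ctrl.move_l(W(-60,Y,z(-60)),R,vel=25,threshold=25));st("mid")
for nme in("scene",):
    p,d=optics.grab_frame(nme)
    x0,y0,w,h=(260,110,140,165)
    cv2.imwrite(f"pics/{nme}2z.png",cv2.resize(p[y0:y0+h,x0:x0+w,::-1],None,fx=3.5,fy=3.5,interpolation=cv2.INTER_CUBIC))
E
```

```text
pre 5.02 rack -137.5 -45.1 73.1 F [ 0.53 -0.   -0.04]
True
contact? 5.63 rack -133.8 -44.7 72.6 F [ 0.44 -0.26 -0.06]
False
mid 8.78 rack -61.2 -44.7 82.4 F [-5.12 -1.29  3.93]
```

```bash
sleep 1
```

```text
(no output)
```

View pics/scene2z.png

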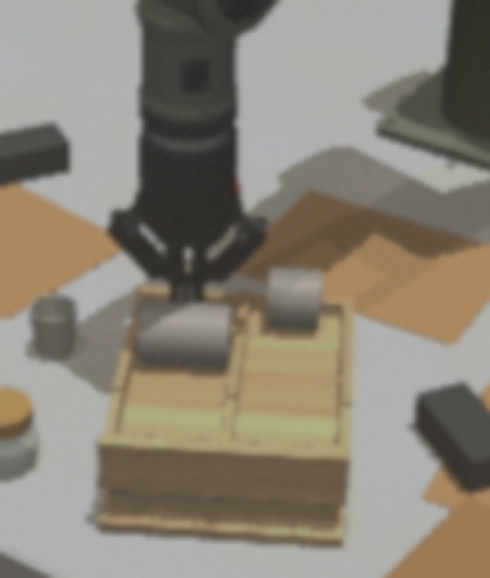

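The roller, now at (185,335) in the crop, is square in its gutter and moving up. I'll push on over the crest.

```bash
python3 - <<'E'
from h import *
R=rotx(1);Y=-45;T=25
def st(l):
    s=sensors.read_state();d=s["eef_pos"]-C;print(l,round(s["t"],2),"rack",(d@u).round(1),(d@n).round(1),s["eef_pos"][2].round(1),"F",s["force"].round(2))
t8=np.tan(np.deg2rad(8))
ze=58+(34+36+92)*t8-10+T
print(ctrl.move_l(W(34,Y,ze),R,vel=28,threshold=25));st("end")
ctrl.hold(0.8);st("held")
for nme in("scene",):
    p,d=optics.grab_frame(nme)
    x0,y0,w,h=(260,110,140,165)
    cv2.imwrite(f"pics/{nme}3z.png",cv2.resize(p[y0:y0+h,x0:x0+w,::-1],None,fx=3.5,fy=3.5,interpolation=cv2.INTER_CUBIC))
E
```

```text
False
end 12.37 rack 33.9 -45.0 95.7 F [-0.31 -0.12  0.11]
held 13.17 rack 34.0 -45.0 95.8 F [-0.26 -0.43  0.69]
```

```bash
sleep 1
```

```text
(no output)
```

View pics/scene3z.png

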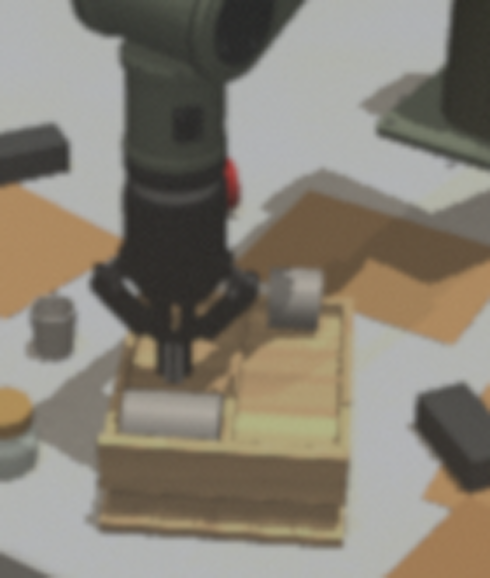

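The roller, at (171,413) in the crop, lies against the upper stop, clear of the fingers. I'll lift the arm, back away and check.

```bash
python3 - <<'E'
from h import *
R=rotx(1)
ctrl.move_l(W(30,-45,240),R,vel=120)
ctrl.move_ptp([228.6,527.6,256],np.array([[-.9176,.3975,0],[.3975,.9176,0],[0,0,-1.]]))
for nme in("scene","top"):
    p,d=optics.grab_frame(nme);P=cloud(nme,d);cv2.imwrite(f"pics/{nme}4.png",p[:,:,::-1])
    x0,y0,w,h=(230,130,150,150) if nme=="top" else (260,150,140,125)
    hsv=cv2.cvtColor(p,cv2.COLOR_RGB2HSV);Z=P[...,2]
    D=P-C; g=((hsv[...,1]<60)&(Z>45)&(Z<110)&(abs(D@u)<130)&(abs(D@n)<85)&(d>0)).astype(np.uint8)
    k,l,s,c=cv2.connectedComponentsWithStats(g)
    for i in range(1,k):
        if s[i,4]>60:
            q=P[l==i];(cx,cy),sz,_=cv2.minAreaRect(q[:,:2].astype(np.float32));dd=np.array([cx,cy,0])-C
            print(nme,c[i].round(),"rack",(dd@u).round(1),(dd@n).round(1),np.round(sz,1),"ztop",np.percentile(q[:,2],98).round(1))
    o=np.load(nme+"0.npz")["p"];df=(np.abs(p.astype(int)-o).max(2)>60).astype(np.uint8)
    k,l,s,c=cv2.connectedComponentsWithStats(df);print("diff",[(tuple(c[i].round()),s[i,4]) for i in range(1,k) if s[i,4]>15])
    a=p[y0:y0+h,x0:x0+w,::-1];cv2.imwrite(f"pics/{nme}4z.png",cv2.resize(a,None,fx=3.5,fy=3.5,interpolation=cv2.INTER_CUBIC))
print(sensors.read_state()["t"])
E
```

```text
scene [344. 195.] rack -87.2 42.2 [40.6 42.9] ztop 82.3
scene [308. 228.] rack 71.5 -42.8 [99.  76.5] ztop 96.8
diff [((np.float64(564.0), np.float64(154.0)), np.int32(104)), ((np.float64(583.0), np.float64(156.0)), np.int32(81)), ((np.float64(314.0), np.float64(200.0)), np.int32(124))]
top [303. 161.] rack 92.0 -39.9 [48.4 70. ] ztop 101.2
top [308. 238.] rack -97.9 41.4 [47.9 41.3] ztop 86.7
diff [((np.float64(300.0), np.float64(154.0)), np.int32(19)), ((np.float64(306.0), np.float64(169.0)), np.int32(75)), ((np.float64(38.0), np.float64(322.0)), np.int32(75)), ((np.float64(64.0), np.float64(323.0)), np.int32(18)), ((np.float64(80.0), np.float64(332.0)), np.int32(143)), ((np.float64(94.0), np.float64(350.0)), np.int32(259))]
16.9667
```

```bash
sleep 1
```

```text
(no output)
```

View pics/top4.png

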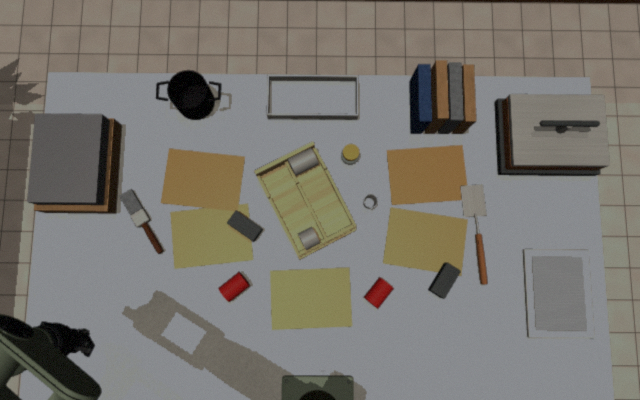

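View pics/scene4z.png

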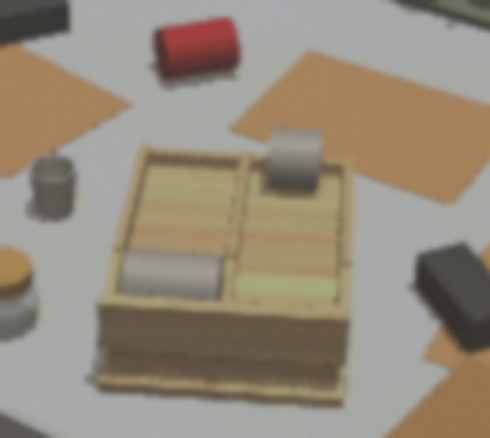

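The top view shows the long roller at (303,161) against the upper stop and the short one still at (308,238). In the top view it measures rack x 92, with the same −6 mm bias as the short roller (−97.9 against a true −92). That puts it at about 98, which is the seat.

```bash
python3 -c "
from plant import ctrl
ctrl.finish_job()"
```

```text
the job is handed in; nothing more can be done
```

The long roller is now at rest against the upper stop in the right-hand gutter. I pushed it up slowly (about 28 mm/s) with the closed fingertips. It rolled the last few centimetres into the dip by itself. I then withdrew the arm to its start pose and handed the job in at about 17 s.

**Last checks:**
- **Long roller:** the top view put it at rack x ≈ 92, y ≈ −40, z top ≈ 101 mm. The x reading is about 6 mm low and z about 4 mm high, and the same view misreads the short roller by the same amounts. Corrected, it is at the seat (x ≈ 98, centre height ≈ 72). A separate picture about 4 s earlier also showed it at the stop.
- **Short roller and the rest:** the short roller is unmoved. Comparing before and after pictures showed changes only at the long roller's old and new places and at the arm.
- **Forces:** the readings I took stayed under about 7 N; I did not log force continuously, but the 25 N stop limit set for the push never tripped.

**Checks that failed or disagreed:**
- **Scene-camera position:** its final position reading for the long roller was unusable, because the colour mask merged the roller with nearby wood. I relied on the top view and on looking at the scene picture.
- **First contact:** the 1.5 N contact stop tripped about 6 mm before the expected contact point, with almost no force left. That was probably noise, so contact came at the slow start of the push.

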